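Find the loose stool leg and stand it out for regluing

TASK

One leg of this upside-down footstool has come loose in its socket and cannot be told by eye: take hold of the legs and gently rock them side to side until you feel which one has play, without shifting or lifting the stool. Draw only that leg straight out, lower it into the square hole of the gluing stand until its collar rests on the stand before you let go, and leave the sound legs and the other things where they are.

Things in the scene. Friction and masses are not known exactly. Their poses are not given: they have to be found in the camera images.
- seat: footstool seat lying upside down on the bench, not fastened: brown wooden slab 220 (x) x 280 (y) x 54 mm, 2.3 to 3.1 kg; a sideways push over about 10 N or a pull up over 20 N can shift it; 8 mm is too far. Origin: centre of its underside; z up. Four legs stand on it: three sound, one loose; which of the four places holds the loose one differs each time
- seat_top (a point): centre of the seat's upper face, 54 mm above its underside; axes as the seat's
- leg_a: one of four identical pale wooden stool legs, upright, foot end up, sides parallel to the seat's. Origin: centre of the collar's underside, resting on the seat's upper face; z up. Collar 50x50 mm, z 0 to 10; leg 24x24 mm, z 10 to 110; rubber foot 26x26 mm to z 115. Below, hidden: tenon 14x14 mm to z -32, flared end 20x20 mm to z -42. 110 to 180 g. Place: (x, y) = (-60, 95) mm in the seat's frame
- leg_b: leg like leg_a (shape, size, origin, axes). A sound leg gives at most 4 mm to either side at grip height and cannot be drawn out: it would lift the stool. Place: (x, y) = (-60, -95) mm in the seat's frame
- leg_c: leg like leg_a (shape, size, origin, axes). The loose leg slides or rocks freely (1 to 2 N) by about 9 mm from upright to either side, then stops at its socket wall; if it has tilted in a firm grip, the next stroke back can stop sooner; it lifts straight out with little more than its weight. Place: (x, y) = (60, -95) mm in the seat's frame
- leg_d: leg like leg_a (shape, size, origin, axes). Fingers that press a leg down while closing make its collar drag on the seat: even a loose one then resists by 5 N or more, until that load is eased off (raise the grip a millimetre or so). Place: (x, y) = (60, 95) mm in the seat's frame
- leg_a_top (a point): centre of the rubber foot's end face of leg_a, 115 mm above the collar's underside
- leg_b_top (a point): centre of the rubber foot's end face of leg_b, 115 mm above the collar's underside
- leg_c_top (a point): centre of the rubber foot's end face of leg_c, 115 mm above the collar's underside
- leg_d_top (a point): centre of the rubber foot's end face of leg_d, 115 mm above the collar's underside
- stand: gluing stand, fixed to the bench: dark wooden block 80x80 mm on a 100x100x8 mm plywood base, 60 mm high in all, with one empty square hole 29x29 mm, 50 mm deep, sides parallel to its x and y. Origin: centre of its underside
- stand_mouth (a point): centre of the hole's mouth on the stand's upper face, 60 mm above the bench; a leg is home when its collar's underside rests here
- glue_bottle: bystander: white glue bottle, 46 mm across, 101 mm high; origin centre of its underside
- black_pot: bystander: round black lidded jar, 54 mm across, 50 mm high; origin centre of its underside
- sander: bystander: cork sanding block, 62x107x27 mm; origin centre of its underside
- strip: bystander: wood off-cut, 30x120x20 mm; origin centre of its underside
Mind the look-alikes: they are no part of the job. Leave any orange or red look-alike of the leg_c alone.

How it is judged:
By the outcome, as a careful person would: the job done as asked, in the order asked, and still so for the second after the job is handed in, with the robot touching nothing.
It also fails if it takes over 69 s, if anything falls off the work surface, if the arm or the gripper's body presses on something with over 40 N, if the wrist force passes 120 N, or if a joint passes its speed limit or range.

ROBOT

A 6-joint arm with a two-finger parallel gripper is mounted at the origin on a cart in front of the work surface, level with it; the furniture and walls round the work are solid. World frame = base frame: x ahead of the robot, y to its left, z up, the work surface at z = 0. Lengths are in mm, angles in rad, forces in N, time in s.
With the tool pointing down it reaches from about 400 to 925 mm from the base axis. Payload 12.5 kg.
Tool frame: the origin (TCP) lies midway between the tips of the shut fingers; the grasp point (between the pads) lies 19 mm behind it; z points along the fingers, y is the direction in which the jaws open and shut (so a half turn about z gives the same grasp; the last joint's range is limited). The gripper opens to 95 mm and grips with 3 to 60 N. Pads are 20 mm wide; open, the fingers measure 119 mm over their backs; the gripper's body (75 mm by 180 mm) begins 59 mm behind the grasp point.
Start: joints at [1.14, 0.491, 1.559, -0, 1.092, -0.106], TCP at [199.433, 592.346, 214.661] pointing down, gripper open.
Joint ranges: [-3.1, 3.1], [-0.84, 2.19], [0.05, 2.79], [-1.13, 4.28], [0.06, 2.93], [-2.69, 2.69]. Speed limits (rad/s): [2.22, 2.22, 2.79, 3.14, 3.14, 3.14].

INTERFACE

Orientations are given as [roll, pitch, yaw] about the fixed x, y, z axes, in that order (R = Rz(yaw) Ry(pitch) Rx(roll)).
In Python, from cell import * gives the robot as it stands. The module is installed in compiled form; this text tells all that it offers.
- The arm moves only by the tool carry_out, never from a script. Its argument "moves" is a list of rows, each an object of numbers: "dx", "dy", "dz": the shift along the tool's x, y, z in m; "twist": the turn about the tool's z in degrees. A call has 1 to 5 rows; each row is the pose to reach, as a shift and turn from the pose commanded when the call began, along the tool's axes at that moment; what a row does not reach only later rows make up. A row lasts 1/10 s, in which the tool goes at most 50 mm and 8.59 degrees, less where a joint would pass 70% of its speed; a pose out of reach is approached as far as the arm can. A call with a gripper value outside its range is refused whole. "grip" is the finger opening in m, from 0 to 0.0951, set as the call begins (left out, the last holds). The fingers move at their own pace and stop on an object; the grip force is fixed at half the most. Time passes only in rows, so rows that repeat a pose let the fingers close. It gives the time, the measured TCP pose, the force and the opening at its end, in the units of the state.
- state(): the state, without advancing time (a new reading comes with each control period).
- read_camera(name): name is "side" or "top" or "wrist"; returns (picture, depth): 420x560x3 uint8, red, green, blue; 420x560 float32, mm along the optical axis (not along the pixel's ray), 0 where there is no reading.
- camera_info(name): a dict with "mtx" (3x3 intrinsics, pixels), "dist_coeffs" ([k1, k2, p1, p2, k3] as OpenCV has them; the pictures are not rectified), "R" (3x3) and "t" (3): a world point X has camera coordinates R X + t. Camera axes: x right, y down, z forward; pixel columns grow to the right and rows downward; lengths in mm; the calibration is good to about 2 mm. A picture is of the moment at which its call begins: read the wrist's pose just before it. camera_info takes no time and is no camera call; for the wrist camera it gives the pose at the moment of the call.
- job_done(): hands the job in, once; it reports no verdict.
The state is a dict: "t": time; "joints": joint angles; "qvel": joint speeds; "tau": joint torques, N m; "eef_pos": TCP position; "tcp_rot": TCP orientation; "ft_force": force on the tool from outside, world axes, zero at the start; "moment": the same for the moment, N m; "opening": opening from 0.0 (shut) to 1.0 (fully open).
Only numpy, scipy, OpenCV 4.12 (cv2) and the standard library are available. Lean on these libraries where they do the work, as an engineer would, in place of code of your own. Each camera call takes 0.05 s, during which the arm holds its last target. There are 200 camera calls.

## Working session

There is one attempt and no reset: what is moved stays moved. The work goes in short steps, Python scripts to look and compute and a tool call to move; the robot and the scene stay as the last step left them, time stands still between calls to the robot, and variables do not carry over. Pictures are saved under pics/ and viewed, about 8 in all and at most 12, crops included, and the job is handed in when it is done.

Besides the shell and the picture viewer there is one more tool, called by a JSON object that holds its "api" and its "payload", one argument or row to a line. carry_out: Moves the arm, as the interface text tells. Its arguments: {"type":"object","properties":{"moves":{"type":"array","items":{"type":"object","properties":{"dx":{"type":"number"},"dy":{"type":"number"},"dz":{"type":"number"},"twist":{"type":"number"}}}},"grip":{"type":"number"}},"required":["moves"]}

```bash
mkdir -p pics; python3 - <<'E'
from cell import *
import cv2
print(state())
for n in("top","side"):
    p,d=read_camera(n); cv2.imwrite(f"pics/{n}0.png",p[:,:,::-1])
    import numpy as np; np.savez(f"{n}0.npz",p=p,d=d)
    print(n,camera_info(n))
E
```

```text
{'t': 0.0, 'joints': array([ 1.14041765e+00,  4.91542624e-01,  1.55945485e+00,  5.86904705e-06,
        1.09166109e+00, -1.05642714e-01]), 'qvel': array([-6.38708975e-04,  9.96716618e-05, -9.76761878e-05,  7.21339915e-05,
        9.47009421e-04,  8.02261423e-04]), 'tau': array([-2.26421807e-04, -6.12648654e+01, -2.58170253e+01,  6.92535401e-02,
        4.82962397e-02, -4.84209102e-05]), 'eef_pos': array([199.31485339, 592.11756025, 214.0704016 ]), 'tcp_rot': array([-3.14053323e+00, -1.17572623e-04,  2.81685392e+00]), 'ft_force': array([ 0.12083493,  0.32945686, -0.77262987]), 'moment': array([ 0.03673707,  0.0477325 , -0.05366962]), 'opening': 0.9982471456448178}
top {'mtx': array([[392.98817352,   0.        , 285.00486845],
       [  0.        , 392.98817352, 214.48476868],
       [  0.        ,   0.        ,   1.        ]]), 'dist_coeffs': array([-0.1001333,  0.       ,  0.       ,  0.       ,  0.       ]), 'R': array([[ 0.01586049, -0.99982269, -0.01015062],
       [-0.99596555, -0.01490091, -0.08849065],
       [ 0.08832371,  0.01151317, -0.99602529]]), 't': array([9.16760130e-01, 5.86718655e+02, 1.04428063e+03])}
side {'mtx': array([[462.22326134,   0.        , 268.70150855],
       [  0.        , 462.22326134, 200.96309575],
       [  0.        ,   0.        ,   1.        ]]), 'dist_coeffs': array([0.0555078, 0.       , 0.       , 0.       , 0.       ]), 'R': array([[ 0.99976952,  0.02047883, -0.00644452],
       [ 0.00469057, -0.5012852 , -0.86526941],
       [-0.02095025,  0.86503975, -0.50126572]]), 't': array([-560.80478285,   83.01288976, 1262.5504138 ])}
```

View pics/top0.png

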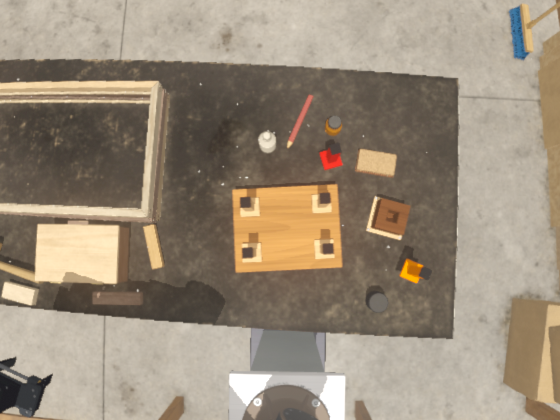

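View pics/side0.png

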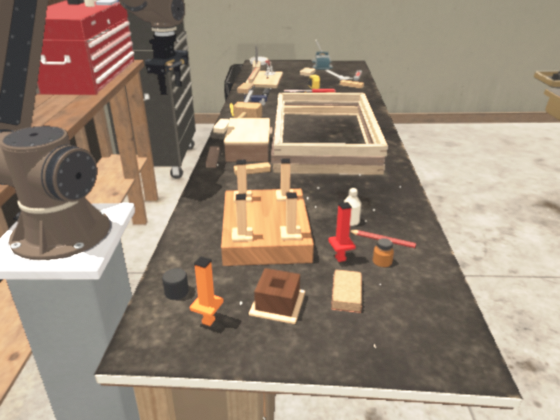

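Top view: the seat is centred near (288,228), with dark feet near (246,203), (323,199), (249,252) and (326,248). The stand is near (390,217). The orange and red look-alikes are at (412,270) and (331,158).

```bash
cat > h.py <<'E'
import numpy as np, cv2
from cell import *
def cast(n,uv,z,ci=None):
    c=ci or camera_info(n); R,t=c['R'],c['t']
    q=cv2.undistortPoints(np.float64(uv).reshape(-1,1,2),c['mtx'],c['dist_coeffs'])[:,0]
    r=np.c_[q,np.ones(len(q))]@R; C=-R.T@t
    return (C+r*((z-C[2])/r[:,2])[:,None])
def cloud(c,d):
    h,w=d.shape; v,u=np.mgrid[:h,:w]
    q=cv2.undistortPoints(np.float64(np.c_[u.ravel(),v.ravel()]).reshape(-1,1,2),c['mtx'],c['dist_coeffs'])[:,0]
    X=np.c_[q,np.ones(len(q))]*d.reshape(-1,1)
    return ((X-c['t'])@c['R']).reshape(h,w,3)
E
python3 - <<'E'
from h import *
z=np.load('top0.npz');p,d=z['p'],z['d'];W=cloud(camera_info('top'),d)
Z=W[...,2]
hsv=cv2.cvtColor(p,cv2.COLOR_RGB2HSV)
roi=np.zeros(Z.shape,bool);roi[175:285,225:350]=1
def rect(m):
    m=m.astype(np.uint8)
    n,l,s,c=cv2.connectedComponentsWithStats(m)
    for i in range(1,n):
        if s[i,4]>25:
            P=W[l==i]; r=cv2.minAreaRect(P[:,:2].astype(np.float32)); print(s[i,4],c[i].round(1),np.median(P,0).round(1),np.round(r[0],1),np.round(r[1],1),round(r[2],2))
print('seat');rect(roi&(Z>40)&(Z<75))
print('feet');rect(roi&(Z>155)&(Z<185))
roi2=np.zeros(Z.shape,bool);roi2[185:245,360:415]=1
print('stand');rect(roi2&(Z>50)&(Z<75)); print('base');rect(roi2&(Z>4)&(Z<75))
# by colour casting
m=(roi&(hsv[...,2]<70)).astype(np.uint8)
n,l,s,c=cv2.connectedComponentsWithStats(m)
for i in range(1,n):
    if s[i,4]>25: print('dark',s[i],c[i].round(1),cast('top',[c[i]],169).round(1))
big=cv2.resize(p[180:275,225:425],None,fx=4,fy=4,interpolation=cv2.INTER_CUBIC);cv2.imwrite('pics/crop.png',big[:,:,::-1])
E
```

```text
seat
8042 [286.6 228.4] [547.2   5.1  54. ] [549.5   5.5] [221.  278.1] 3.79
feet
118 [324.1 198. ] [614.5 -83.4 168.6] [614.9 -84.6] [24.8 26.3] 1.94
122 [245.1 202. ] [602.2 103.4 168.3] [602.4 102.7] [24.4 26.5] 0.53
124 [327.1 248.4] [496.5 -91.4 168.8] [495.6 -92.5] [25.9 26.2] 2.88
127 [247.3 252.6] [482.2  95.6 168.4] [483.2  95. ] [25.8 26.2] 1.36
stand
818 [391.7 216.1] [ 583.7 -273.4   59.8] [ 584.  -274.3] [80.3 81.5] 75.26
base
1326 [387.7 217.7] [ 580.7 -265.5   58.1] [ 581.4 -275.8] [108.  100.3] 72.89
```

View pics/crop.png

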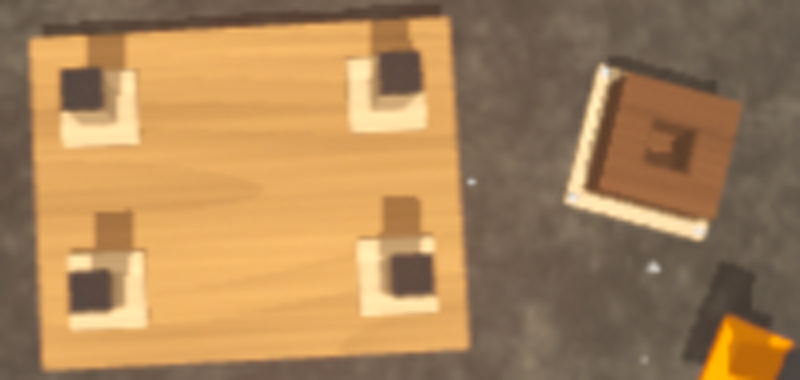

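The crop shows all four feet over their collars, and the stand turned about -15°. I'll move towards leg_a with the jaws along the seat's x.

```bash
cat >> h.py <<'E'
PSI=3.8
LEG=dict(a=(483.0,95.8),b=(495.6,-93.3),c=(615.2,-85.2),d=(602.7,103.7))
def go(x,y,z,yaw):
    s=state();p=s['eef_pos'];a=s['tcp_rot'][2]
    D=np.array([x,y,z])-p
    dx=D[0]*np.cos(a)+D[1]*np.sin(a); dy=D[0]*np.sin(a)-D[1]*np.cos(a)
    tw=-((yaw-np.degrees(a)+180)%360-180)
    print('t',round(s['t'],2),'pos',p.round(1),'rot',np.degrees(s['tcp_rot']).round(2),'F',s['ft_force'].round(2),'op',round(s['opening'],3),'j6',round(s['joints'][5],2))
    print('need m: dx %.4f dy %.4f dz %.4f twist %.2f'%(dx/1e3,dy/1e3,-D[2]/1e3,tw))
E
python3 -c "
from h import *
go(*LEG['a'],230,93.8)"
```

```text
t 0.1 pos [199.3 592.1 214.1] rot [-179.94   -0.    161.39] F [ 0.66 -0.86 -0.46] op 1.0 j6 -0.11
need m: dx -0.4272 dy -0.3799 dz -0.0159 twist 67.59
```

{"api": "carry_out", "payload": {
  "moves": [
    {"dz":-0.02,"dx":-0.036,"dy":-0.032,"twist":8},
    {"dx":-0.07,"dy":-0.062,"dz":-0.02,"twist":16},
    {"dx":-0.104,"dy":-0.093,"dz":-0.02,"twist":24},
    {"dx":-0.138,"dy":-0.124,"dz":-0.02,"twist":32},
    {"dx":-0.174,"dy":-0.155,"dz":-0.02,"twist":40}
  ]
}}

```text
t: 0.6
eef_pos: [315.2, 388.2, 234.5]
tcp_rot: [-3.141, 0.0, 2.113]
ft_force: [1.1, 0.8, 0.4]
opening: 1.0
```

```bash
python3 -c "
from h import *
go(*LEG['a'],230,93.8)"
```

```text
t 0.6 pos [315.2 388.2 234.5] rot [-179.99    0.    121.09] F [1.12 0.84 0.35] op 1.0 j6 0.21
need m: dx -0.3371 dy -0.0073 dz 0.0045 twist 27.29
```

{"api": "carry_out", "payload": {
  "moves": [
    {"dx":-0.048,"dy":-0.001,"twist":7},
    {"dx":-0.096,"dy":-0.002,"twist":14},
    {"dx":-0.144,"dy":-0.003,"twist":21},
    {"dx":-0.192,"dy":-0.004,"twist":27.3},
    {"dx":-0.24,"dy":-0.005,"twist":27.3}
  ]
}}

```text
schema error: expected keys dx, dy, dz, twist
```

```bash
python3 -c "
from h import *
go(*LEG['a'],200,93.8)"
```

```text
t 0.6 pos [315.2 388.2 234.5] rot [-179.99    0.    121.09] F [1.12 0.84 0.35] op 1.0 j6 0.21
need m: dx -0.3371 dy -0.0073 dz 0.0345 twist 27.29
```

{"api": "carry_out", "payload": {
  "moves": [
    {"dx":-0.048,"dy":-0.001,"dz":0,"twist":7},
    {"dx":-0.096,"dy":-0.002,"dz":0,"twist":14},
    {"dx":-0.144,"dy":-0.003,"dz":0,"twist":21},
    {"dx":-0.192,"dy":-0.004,"dz":0,"twist":27.3},
    {"dx":-0.24,"dy":-0.005,"dz":0,"twist":27.3}
  ]
}}

```text
t: 1.1
eef_pos: [436.2, 180.6, 234.6]
tcp_rot: [3.142, -0.0, 1.638]
ft_force: [0.4, 0.4, 0.5]
opening: 1.002
```

```bash
python3 -c "
from h import *
go(*LEG['a'],200,93.8)"
```

```text
t 1.1 pos [436.2 180.6 234.6] rot [ 1.800e+02 -1.000e-02  9.387e+01] F [0.38 0.35 0.52] op 1.002 j6 0.18
need m: dx -0.0878 dy 0.0410 dz 0.0346 twist 0.07
```

{"api": "carry_out", "payload": {
  "moves": [
    {"dx":-0.044,"dy":0.02,"dz":0,"twist":0},
    {"dx":-0.0875,"dy":0.041,"dz":0,"twist":0},
    {"dx":-0.0875,"dy":0.041,"dz":0.034,"twist":0},
    {"dx":-0.0875,"dy":0.041,"dz":0.034,"twist":0}
  ]
}}

```text
t: 1.5
eef_pos: [481.4, 96.8, 197.7]
tcp_rot: [-3.136, -0.0, 1.639]
ft_force: [-0.3, -0.2, 0.5]
opening: 0.998
```

```bash
python3 - <<'E'
from h import *
s=state();c=camera_info('wrist');p,d=read_camera('wrist');cv2.imwrite('pics/w1.png',p[:,:,::-1])
W=cloud(c,d);Z=W[...,2]
for nm,(lx,ly) in LEG.items():
    m=(Z>158)&(Z<180)&(np.hypot(W[...,0]-lx,W[...,1]-ly)<35)
    if m.sum()>50:
        r=cv2.minAreaRect(W[m][:,:2].astype(np.float32));print(nm,m.sum(),np.round(r[0],1),np.round(r[1],1),round(r[2],1),np.median(Z[m]))
go(*LEG['a'],122,93.8)
E
```

```text
a 1918 [483.9  97.7] [25.8 26.3] 3.2 168.36948697517465
d 2317 [603.1 105.4] [27.4 26.6] 3.4 168.3775537479154
t 1.55 pos [481.8  97.7 199.5] rot [-1.7976e+02 -1.0000e-02  9.4030e+01] F [-0.23 -0.43  0.45] op 1.0 j6 -0.0
need m: dx -0.0020 dy 0.0010 dz 0.0775 twist 0.23
```

View pics/w1.png

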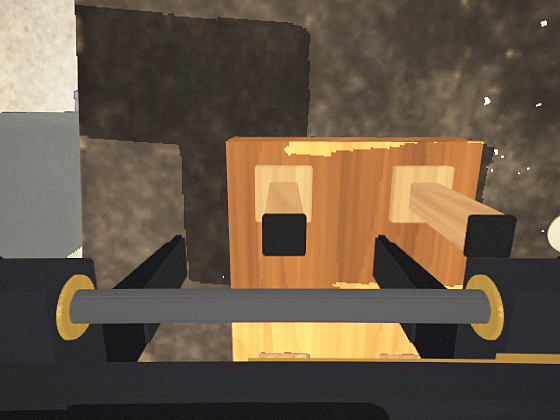

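Wrist view: leg_a's foot is centred between the fingers at about (284,235), and leg_d's is at (490,236). Next I descend, close and ease up.

{"api": "carry_out", "payload": {
  "moves": [
    {"dx":-0.0005,"dy":0.002,"dz":0.025,"twist":0},
    {"dx":-0.0005,"dy":0.002,"dz":0.05,"twist":0},
    {"dx":-0.0005,"dy":0.002,"dz":0.076,"twist":0},
    {"dx":-0.0005,"dy":0.002,"dz":0.076,"twist":0}
  ]
}}

```text
t: 1.95
eef_pos: [483.6, 98.7, 123.5]
tcp_rot: [-3.138, -0.0, 1.644]
ft_force: [-0.5, 0.2, 1.6]
opening: 0.998
```

{"api": "carry_out", "payload": {
  "grip": 0.03,
  "moves": [
    {"dx":0,"dy":0,"dz":0,"twist":0},
    {"dx":0,"dy":0,"dz":0,"twist":0},
    {"dx":0,"dy":0,"dz":0,"twist":0},
    {"dx":0,"dy":0,"dz":0,"twist":0},
    {"dx":0,"dy":0,"dz":0,"twist":0}
  ]
}}

```text
t: 2.45
eef_pos: [485.0, 97.7, 125.2]
tcp_rot: [3.141, -0.0, 1.642]
ft_force: [-0.3, -0.9, -0.7]
opening: 0.637
```

```bash
python3 -c "
from h import *
go(483.8,97,122,93.8)"
```

```text
t 2.45 pos [485.   97.7 125.2] rot [179.95  -0.    94.09] F [-0.33 -0.85 -0.71] op 0.637 j6 -0.01
need m: dx -0.0007 dy -0.0012 dz 0.0032 twist 0.29
```

{"api": "carry_out", "payload": {
  "grip": 0.0,
  "moves": [
    {"dx":-0.0005,"dy":-0.001,"dz":0,"twist":0.3},
    {"dx":-0.0005,"dy":-0.001,"dz":0,"twist":0.3},
    {"dx":-0.0005,"dy":-0.001,"dz":0,"twist":0.3},
    {"dx":-0.0005,"dy":-0.001,"dz":0,"twist":0.3},
    {"dx":-0.0005,"dy":-0.001,"dz":0,"twist":0.3}
  ]
}}

```text
t: 2.95
eef_pos: [483.8, 97.2, 124.6]
tcp_rot: [-3.142, -0.0, 1.637]
ft_force: [-0.6, -0.0, -0.1]
opening: 0.268
```

{"api": "carry_out", "payload": {
  "moves": [
    {"dx":0,"dy":0,"dz":0,"twist":0},
    {"dx":0,"dy":0,"dz":0,"twist":0},
    {"dx":0,"dy":0,"dz":0,"twist":0}
  ]
}}

```text
t: 3.25
eef_pos: [483.8, 97.2, 124.6]
tcp_rot: [-3.142, -0.0, 1.637]
ft_force: [0.0, -0.3, -0.3]
opening: 0.268
```

{"api": "carry_out", "payload": {
  "moves": [
    {"dx":0,"dy":0,"dz":-0.0005,"twist":0},
    {"dx":0,"dy":0,"dz":-0.001,"twist":0},
    {"dx":0,"dy":0,"dz":-0.001,"twist":0}
  ]
}}

```text
t: 3.55
eef_pos: [483.8, 97.2, 125.7]
tcp_rot: [3.142, -0.0, 1.637]
ft_force: [-0.0, 0.0, -0.9]
opening: 0.27
```

{"api": "carry_out", "payload": {
  "moves": [
    {"dx":0,"dy":0.001,"dz":0,"twist":0},
    {"dx":0,"dy":0.002,"dz":0,"twist":0},
    {"dx":0,"dy":0.002,"dz":0,"twist":0}
  ]
}}

```text
t: 3.85
eef_pos: [486.0, 97.3, 125.6]
tcp_rot: [3.141, -0.0, 1.637]
ft_force: [0.2, 0.6, -1.2]
opening: 0.269
```

{"api": "carry_out", "payload": {
  "moves": [
    {"dx":0,"dy":0.001,"dz":0,"twist":0},
    {"dx":0,"dy":0.002,"dz":0,"twist":0},
    {"dx":0,"dy":0.002,"dz":0,"twist":0}
  ]
}}

```text
t: 4.15
eef_pos: [487.9, 97.4, 125.6]
tcp_rot: [3.141, -0.0, 1.637]
ft_force: [0.9, -0.2, -1.0]
opening: 0.271
```

{"api": "carry_out", "payload": {
  "moves": [
    {"dx":0,"dy":0.001,"dz":0,"twist":0},
    {"dx":0,"dy":0.001,"dz":0,"twist":0}
  ]
}}

```text
t: 4.35
eef_pos: [488.9, 97.5, 125.6]
tcp_rot: [3.141, -0.0, 1.637]
ft_force: [0.1, -0.9, -1.2]
opening: 0.269
```

{"api": "carry_out", "payload": {
  "moves": [
    {"dx":0,"dy":0.001,"dz":0,"twist":0},
    {"dx":0,"dy":0.001,"dz":0,"twist":0}
  ]
}}

```text
t: 4.55
eef_pos: [489.9, 97.6, 125.6]
tcp_rot: [3.141, -0.0, 1.637]
ft_force: [0.0, 0.7, -2.2]
opening: 0.271
```

{"api": "carry_out", "payload": {
  "moves": [
    {"dx":0,"dy":-0.002,"dz":0,"twist":0},
    {"dx":0,"dy":-0.004,"dz":0,"twist":0},
    {"dx":0,"dy":-0.006,"dz":0,"twist":0},
    {"dx":0,"dy":-0.008,"dz":0,"twist":0},
    {"dx":0,"dy":-0.008,"dz":0,"twist":0}
  ]
}}

```text
t: 5.05
eef_pos: [481.5, 97.0, 125.7]
tcp_rot: [-3.142, -0.0, 1.637]
ft_force: [0.6, 0.7, -1.5]
opening: 0.27
```

```bash
python3 -c "
from h import *
go(483.8,97.2,125.7,93.8)"
```

```text
t 5.05 pos [481.5  97.  125.7] rot [-1.800e+02 -1.000e-02  9.379e+01] F [ 0.62  0.67 -1.53] op 0.27 j6 -0.0
need m: dx 0.0000 dy 0.0023 dz -0.0000 twist -0.01
```

{"api": "carry_out", "payload": {
  "moves": [
    {"dx":0,"dy":-0.001,"dz":0,"twist":0},
    {"dx":0,"dy":-0.002,"dz":0,"twist":0},
    {"dx":0,"dy":-0.002,"dz":0,"twist":0}
  ]
}}

```text
t: 5.35
eef_pos: [479.7, 96.9, 125.6]
tcp_rot: [-3.142, -0.0, 1.637]
ft_force: [-0.3, -0.2, -2.1]
opening: 0.271
```

```bash
python3 - <<'E'
from h import *
p,d=read_camera('side');cv2.imwrite('pics/s2.png',cv2.resize(p[140:280,180:340],None,fx=4,fy=4,interpolation=cv2.INTER_CUBIC)[:,:,::-1])
go(483.8,97.2,125.7,93.8)
E
```

```text
t 5.4 pos [479.8  96.9 125.6] rot [180.    -0.    93.79] F [ 0.06 -0.1  -2.2 ] op 0.27 j6 -0.0
need m: dx 0.0000 dy 0.0040 dz -0.0001 twist -0.01
```

View pics/s2.png

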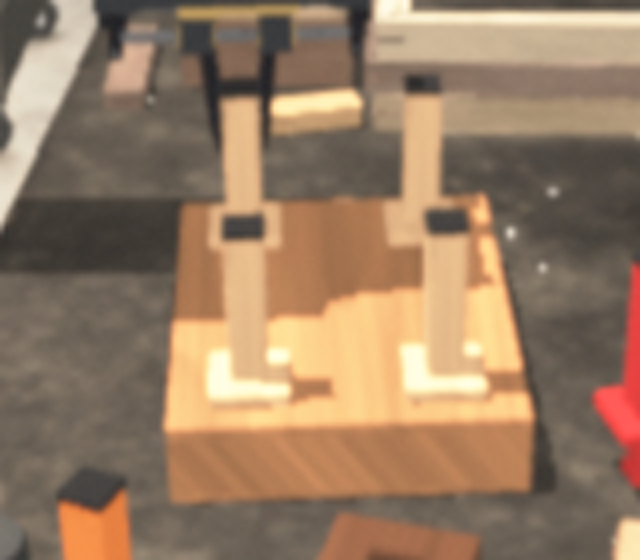

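The side view shows the fingers holding leg_a, near (240,110) in the crop, with the seat in place. It moved +6/-4 mm with about 1 N, more than a sound leg can give, so leg_a is the loose one. I'll recentre and lift gently.

{"api": "carry_out", "payload": {
  "moves": [
    {"dx":0,"dy":0.002,"dz":0,"twist":0},
    {"dx":0,"dy":0.004,"dz":0,"twist":0},
    {"dx":0,"dy":0.004,"dz":-0.002,"twist":0},
    {"dx":0,"dy":0.004,"dz":-0.004,"twist":0},
    {"dx":0,"dy":0.004,"dz":-0.004,"twist":0}
  ]
}}

```text
t: 5.9
eef_pos: [483.9, 97.2, 129.9]
tcp_rot: [3.141, -0.0, 1.637]
ft_force: [0.7, -0.5, -1.6]
opening: 0.27
```

{"api": "carry_out", "payload": {
  "moves": [
    {"dx":0,"dy":0,"dz":-0.005,"twist":0},
    {"dx":0,"dy":0,"dz":-0.01,"twist":0},
    {"dx":0,"dy":0,"dz":-0.015,"twist":0},
    {"dx":0,"dy":0,"dz":-0.015,"twist":0}
  ]
}}

```text
t: 6.3
eef_pos: [484.2, 97.2, 145.5]
tcp_rot: [3.14, -0.0, 1.637]
ft_force: [-0.8, 0.8, -1.6]
opening: 0.269
```

{"api": "carry_out", "payload": {
  "moves": [
    {"dx":0,"dy":0,"dz":-0.01,"twist":0},
    {"dx":0,"dy":0,"dz":-0.02,"twist":0},
    {"dx":0,"dy":0,"dz":-0.03,"twist":0},
    {"dx":0,"dy":0,"dz":-0.045,"twist":0},
    {"dx":0,"dy":0,"dz":-0.06,"twist":0}
  ]
}}

```text
t: 6.8
eef_pos: [483.8, 97.2, 205.9]
tcp_rot: [3.141, -0.0, 1.637]
ft_force: [0.6, -0.1, -0.7]
opening: 0.27
```

{"api": "carry_out", "payload": {
  "moves": [
    {"dx":0,"dy":0,"dz":-0.03,"twist":0},
    {"dx":0,"dy":0,"dz":-0.06,"twist":0},
    {"dx":0,"dy":0,"dz":-0.088,"twist":0},
    {"dx":0,"dy":0,"dz":-0.088,"twist":0}
  ]
}}

```text
t: 7.2
eef_pos: [484.8, 97.3, 296.6]
tcp_rot: [3.135, -0.0, 1.637]
ft_force: [-0.6, -0.0, -2.2]
opening: 0.271
```

```bash
python3 - <<'E'
from h import *
p,d=read_camera('side');cv2.imwrite('pics/s3.png',p[:,:,::-1])
go(584,-274,290,75.3)
E
```

```text
t 7.25 pos [484.1  97.2 294.4] rot [179.79  -0.    93.79] F [-0.25 -0.31 -1.7 ] op 0.27 j6 -0.0
need m: dx -0.3770 dy 0.0751 dz 0.0044 twist 18.49
```

View pics/s3.png

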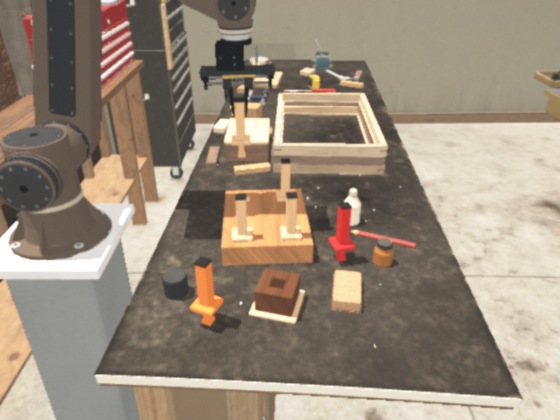

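The side view shows leg_a hanging upright with its tenon clear near (240,125). The stool and its three other legs stand as before. Next is the carry to the stand.

{"api": "carry_out", "payload": {
  "moves": [
    {"dx":-0.03,"dy":0.006,"dz":0,"twist":2},
    {"dx":-0.075,"dy":0.015,"dz":0,"twist":4},
    {"dx":-0.12,"dy":0.024,"dz":0,"twist":6},
    {"dx":-0.165,"dy":0.033,"dz":0,"twist":8},
    {"dx":-0.21,"dy":0.042,"dz":0,"twist":10}
  ]
}}

```text
t: 7.75
eef_pos: [539.3, -111.3, 291.5]
tcp_rot: [-3.14, -0.001, 1.461]
ft_force: [0.8, 0.9, -1.8]
opening: 0.267
```

```bash
python3 -c "
from h import *
go(584,-274,290,75.3)"
```

```text
t 7.75 pos [ 539.3 -111.3  291.5] rot [-1.799e+02 -3.000e-02  8.371e+01] F [ 0.81  0.94 -1.76] op 0.267 j6 -0.21
need m: dx -0.1568 dy 0.0622 dz 0.0015 twist 8.41
```

{"api": "carry_out", "payload": {
  "moves": [
    {"dx":-0.04,"dy":0.016,"dz":0,"twist":2},
    {"dx":-0.08,"dy":0.032,"dz":0,"twist":4},
    {"dx":-0.12,"dy":0.048,"dz":0,"twist":6},
    {"dx":-0.157,"dy":0.062,"dz":0,"twist":8.4},
    {"dx":-0.157,"dy":0.062,"dz":0,"twist":8.4}
  ]
}}

```text
t: 8.25
eef_pos: [584.2, -276.5, 290.1]
tcp_rot: [-3.139, -0.0, 1.311]
ft_force: [-0.5, 0.8, -2.6]
opening: 0.272
```

```bash
python3 - <<'E'
from h import *
c=camera_info('wrist');p,d=read_camera('wrist');np.savez('w4.npz',p=p,d=d);cv2.imwrite('pics/w4.png',p[:,:,::-1])
W=cloud(c,d);Z=W[...,2]
def rect(n,m,W=W):
    if m.sum()>50:
        r=cv2.minAreaRect(W[m][:,:2].astype(np.float32));print(n,m.sum(),np.round(r[0],1),np.round(r[1],1),round(r[2],1),np.median(W[m],0).round(1))
near=np.hypot(W[...,0]-584,W[...,1]+274)<80
rect('stand',near&(Z>56)&(Z<64)); rect('hole',near&(Z<45)&(Z>2)&(np.hypot(W[...,0]-584,W[...,1]+274)<25)); 
for z0 in range(165,350,10):
  rect('leg z%d'%z0,(np.hypot(W[...,0]-584,W[...,1]+274)<60)&(Z>z0)&(Z<z0+10))
go(584,-274,290,75.3)
p,d=read_camera('top');cv2.imwrite('pics/t4.png',p[:,:,::-1])
W=cloud(camera_info('top'),d);Z=W[...,2];m=np.zeros(Z.shape,bool);m[175:285,225:350]=1
rect('seat',m&(Z>40)&(Z<75),W)
E
```

```text
stand 2622 [ 588.3 -259. ] [50. 80.] 75.7 [ 591.9 -254.    59.5]
hole 525 [ 584.3 -274.9] [26.5 29.1] 75.4 [ 583.5 -278.3    9.6]
leg z215 126 [ 590.8 -252. ] [ 0.6 47.4] 74.9 [ 591.1 -252.2  222. ]
leg z225 2698 [ 585.6 -271.3] [40.4 50.1] 75.1 [ 588.8 -262.9  228.9]
leg z235 155 [ 587.3 -265.2] [ 2.2 23.7] 74.5 [ 587.7 -264.7  240.2]
leg z245 168 [ 587.2 -265.3] [ 2.5 23.9] 74.9 [ 587.2 -264.5  250.3]
leg z255 207 [ 587.2 -265.1] [ 2.1 23.8] 75.3 [ 587.2 -264.6  260.2]
leg z265 231 [ 587.3 -265.1] [ 2.1 23.7] 75.4 [ 587.7 -264.7  270.6]
leg z275 269 [ 587.2 -265.3] [ 2.5 23.9] 75.9 [ 587.3 -264.5  280.3]
leg z285 390 [ 586.9 -267.4] [ 6.9 34.1] 76.5 [ 587.4 -264.7  290.6]
leg z295 596 [ 586.8 -267.2] [ 6.6 39.8] 75.4 [ 587.8 -264.8  300.5]
leg z305 772 [ 586.8 -267.3] [ 6.6 41.9] 74.0 [ 587.7 -264.8  310.2]
leg z315 947 [ 586.9 -266.9] [ 6.2 43. ] 75.2 [ 587.5 -264.7  320.3]
leg z325 2421 [ 584.7 -276. ] [26.6 43.1] 75.3 [ 586.2 -267.2  333.4]
leg z335 672 [ 584.5 -276.1] [24.6 39.4] 74.9 [ 582.2 -269.3  340.5]
leg z345 306 [ 583.6 -276.1] [24.  32.8] 74.6 [ 594.7 -281.2  349.5]
t 8.3 pos [ 583.8 -274.2  290.3] rot [-1.7983e+02 -5.0000e-02  7.5230e+01] F [-0.84  0.06 -1.96] op 0.271 j6 -0.28
need m: dx 0.0003 dy 0.0001 dz 0.0003 twist -0.07
seat 7990 [549.4   5.4] [220.8 278.4] 3.8 [547.7   4.5  53.9]
```

View pics/w4.png

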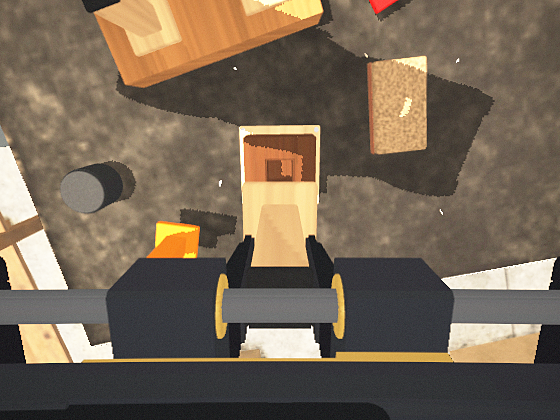

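Wrist view: the leg hangs upright over the stand with its collar edge near (280,182), and the hole is visible at about (285,170). The seat hasn't moved. The leg sits about 2 mm short along tool x, so I correct that and lower.

{"api": "carry_out", "payload": {
  "moves": [
    {"dx":0.002,"dy":0,"dz":0.02,"twist":0},
    {"dx":0.002,"dy":0,"dz":0.045,"twist":0},
    {"dx":0.002,"dy":0,"dz":0.07,"twist":0},
    {"dx":0.002,"dy":0,"dz":0.09,"twist":0},
    {"dx":0.002,"dy":0,"dz":0.104,"twist":0}
  ]
}}

```text
t: 8.85
eef_pos: [584.2, -268.8, 187.0]
tcp_rot: [-3.14, -0.001, 1.317]
ft_force: [-0.1, -0.1, -0.7]
opening: 0.266
```

```bash
python3 - <<'E'
from h import *
c=camera_info('wrist');go(584.3,-272.2,131,75.3);p,d=read_camera('wrist')
W=cloud(c,d);Z=W[...,2]
def rect(n,m,W=W):
    if m.sum()>50:
        r=cv2.minAreaRect(W[m][:,:2].astype(np.float32));a=np.radians(75.3);print(n,m.sum(),np.round(r[0],1),np.round(r[1],1),round(r[2],1),'front edge', np.round(np.array(r[0])+min(r[1])/2*np.array([np.cos(a),np.sin(a)]),1))
near=np.hypot(W[...,0]-584,W[...,1]+274)<80
rect('stand',near&(Z>56)&(Z<64))
for z0 in range(110,140,5): rect('collar z%d'%z0,near&(Z>z0)&(Z<z0+5))
E
```

```text
t 8.85 pos [ 584.2 -268.8  187. ] rot [-1.7989e+02 -5.0000e-02  7.5480e+01] F [-0.06 -0.14 -0.72] op 0.266 j6 -0.28
need m: dx -0.0032 dy 0.0010 dz 0.0560 twist 0.18
stand 3716 [ 584.7 -273.4] [80.  80.2] 75.6 front edge [ 594.8 -234.7]
collar z120 433 [ 585.6 -263.4] [40.1 50.2] 75.5 front edge [ 590.7 -244. ]
collar z125 2301 [ 585.5 -263.6] [40.3 49.3] 75.2 front edge [ 590.7 -244.1]
collar z130 72 [ 587. -257.] [ 1.7 23.1] 77.7 front edge [ 587.2 -256.1]
collar z135 76 [ 587.4 -257.4] [ 1.9 23.5] 74.0 front edge [ 587.6 -256.5]
```

{"api": "carry_out", "payload": {
  "moves": [
    {"dx":0,"dy":0,"dz":0,"twist":0},
    {"dx":0,"dy":0,"dz":0,"twist":0},
    {"dx":0,"dy":0,"dz":0,"twist":0}
  ]
}}

```text
t: 9.2
eef_pos: [585.1, -270.5, 189.7]
tcp_rot: [3.14, 0.0, 1.316]
ft_force: [0.3, -0.2, -0.8]
opening: 0.269
```

```bash
cat > m.py <<'E'
from h import *
c=camera_info('wrist');go(584.3,-274,131,75.3);p,d=read_camera('wrist')
W=cloud(c,d);Z=W[...,2];cv2.imwrite('pics/m.png',p[:,:,::-1])
def rect(n,m,L):
    if m.sum()>50:
        r=cv2.minAreaRect(W[m][:,:2].astype(np.float32));a=np.radians(75.3);print(n,m.sum(),np.round(r[1],1),round(r[2],1),'centre', np.round(np.array(r[0])+(min(r[1])/2-L)*np.array([np.cos(a),np.sin(a)]),1),np.median(Z[m]))
near=np.hypot(W[...,0]-584,W[...,1]+274)<80
cz=float(state()['eef_pos'][2])-61.5
rect('stand',near&(Z>56)&(Z<64),40)
rect('collar',near&(Z>cz-5)&(Z<cz+5),25)
E
python3 m.py
```

```text
t 9.2 pos [ 585.1 -270.5  189.7] rot [1.7991e+02 2.0000e-02 7.5400e+01] F [ 0.31 -0.17 -0.83] op 0.269 j6 -0.28
need m: dx -0.0036 dy 0.0001 dz 0.0587 twist 0.10
stand 3834 [80.3 80.1] 75.7 centre [ 584.6 -273.6] 59.50427892692741
collar 2733 [40.6 50.1] 75.4 centre [ 585.5 -270.1] 128.55930360622668
```

{"api": "carry_out", "payload": {
  "moves": [
    {"dx":-0.0036,"dy":0,"dz":0,"twist":0},
    {"dx":-0.0036,"dy":0,"dz":0.005,"twist":0},
    {"dx":-0.0036,"dy":0,"dz":0.01,"twist":0},
    {"dx":-0.0036,"dy":0,"dz":0.01,"twist":0},
    {"dx":-0.0036,"dy":0,"dz":0.01,"twist":0}
  ]
}}

```text
t: 9.75
eef_pos: [583.8, -273.9, 178.3]
tcp_rot: [-3.141, -0.0, 1.316]
ft_force: [-0.1, -0.1, -0.4]
opening: 0.272
```

```bash
python3 m.py
```

```text
t 9.75 pos [ 583.8 -273.9  178.3] rot [-1.7997e+02 -2.0000e-02  7.5390e+01] F [-0.07 -0.07 -0.38] op 0.272 j6 -0.29
need m: dx 0.0000 dy 0.0005 dz 0.0473 twist 0.09
stand 4487 [80.1 80.2] 75.7 centre [ 584.6 -273.5] 59.482179556073746
collar 2729 [40.4 50.1] 75.3 centre [ 584.  -273.4] 117.08668135845495
```

The leg and hole are aligned to within 1 mm. Lowering.

{"api": "carry_out", "payload": {
  "moves": [
    {"dx":0,"dy":0.0005,"dz":0.008,"twist":0},
    {"dx":0,"dy":0.0005,"dz":0.016,"twist":0},
    {"dx":0,"dy":0.0005,"dz":0.024,"twist":0},
    {"dx":0,"dy":0.0005,"dz":0.024,"twist":0}
  ]
}}

```text
t: 10.2
eef_pos: [583.8, -273.7, 152.9]
tcp_rot: [-3.139, -0.001, 1.316]
ft_force: [-0.7, 1.1, -0.6]
opening: 0.269
```

{"api": "carry_out", "payload": {
  "moves": [
    {"dx":0,"dy":0,"dz":0.006,"twist":0},
    {"dx":0,"dy":0,"dz":0.012,"twist":0},
    {"dx":0,"dy":0,"dz":0.018,"twist":0},
    {"dx":0,"dy":0,"dz":0.018,"twist":0},
    {"dx":0,"dy":0,"dz":0.018,"twist":0}
  ]
}}

```text
t: 10.7
eef_pos: [584.4, -274.0, 136.5]
tcp_rot: [-3.141, -0.0, 1.316]
ft_force: [-0.0, 0.3, -1.4]
opening: 0.269
```

```bash
python3 m.py
```

```text
t 10.7 pos [ 584.4 -274.   136.5] rot [-1.7999e+02 -1.0000e-02  7.5390e+01] F [-0.01  0.31 -1.38] op 0.269 j6 -0.29
need m: dx 0.0000 dy -0.0001 dz 0.0055 twist 0.09
stand 5479 [78.6 80.1] 75.6 centre [ 584.6 -273.5] 59.51233031815954
collar 2718 [40.4 50.1] 75.5 centre [ 584.6 -273.6] 75.30141443235252
```

Collar underside is about 5.5 mm above the stand. I'll lower the rest in small steps until contact.

{"api": "carry_out", "payload": {
  "moves": [
    {"dx":0,"dy":0,"dz":0.002,"twist":0},
    {"dx":0,"dy":0,"dz":0.004,"twist":0},
    {"dx":0,"dy":0,"dz":0.005,"twist":0},
    {"dx":0,"dy":0,"dz":0.005,"twist":0}
  ]
}}

```text
t: 11.15
eef_pos: [584.3, -274.0, 131.5]
tcp_rot: [-3.141, -0.0, 1.316]
ft_force: [0.2, -0.3, -2.5]
opening: 0.268
```

{"api": "carry_out", "payload": {
  "moves": [
    {"dx":0,"dy":0,"dz":0.0005,"twist":0},
    {"dx":0,"dy":0,"dz":0.0005,"twist":0},
    {"dx":0,"dy":0,"dz":0.0005,"twist":0}
  ]
}}

```text
t: 11.45
eef_pos: [584.4, -274.1, 131.2]
tcp_rot: [3.141, -0.0, 1.316]
ft_force: [0.0, -0.3, -1.8]
opening: 0.266
```

{"api": "carry_out", "payload": {
  "moves": [
    {"dx":0,"dy":0,"dz":0.0005,"twist":0},
    {"dx":0,"dy":0,"dz":0.0005,"twist":0},
    {"dx":0,"dy":0,"dz":0.0005,"twist":0}
  ]
}}

```text
t: 11.75
eef_pos: [584.4, -274.1, 130.7]
tcp_rot: [3.141, -0.0, 1.316]
ft_force: [0.2, -1.0, -0.9]
opening: 0.268
```

```bash
python3 m.py
```

```text
t 11.75 pos [ 584.4 -274.1  130.7] rot [179.99  -0.    75.39] F [ 0.23 -0.97 -0.89] op 0.268 j6 -0.29
need m: dx 0.0001 dy -0.0001 dz -0.0003 twist 0.09
stand 5641 [76.  80.3] 75.5 centre [ 584.6 -273.4] 59.51167518466482
collar 2732 [40.2 50.1] 75.4 centre [ 584.7 -273.6] 69.43359158361474
```

{"api": "carry_out", "payload": {
  "moves": [
    {"dx":0,"dy":0,"dz":0.0005,"twist":0},
    {"dx":0,"dy":0,"dz":0.0005,"twist":0},
    {"dx":0,"dy":0,"dz":0.0005,"twist":0}
  ]
}}

```text
t: 12.1
eef_pos: [584.5, -274.1, 130.6]
tcp_rot: [3.141, 0.0, 1.316]
ft_force: [-0.7, 0.9, 6.0]
opening: 0.27
```

Firm contact: +6 N upward, and the descent has stopped. Release.

{"api": "carry_out", "payload": {
  "grip": 0.06,
  "moves": [
    {"dx":0,"dy":0,"dz":0,"twist":0},
    {"dx":0,"dy":0,"dz":0,"twist":0},
    {"dx":0,"dy":0,"dz":0,"twist":0},
    {"dx":0,"dy":0,"dz":0,"twist":0},
    {"dx":0,"dy":0,"dz":0,"twist":0}
  ]
}}

```text
t: 12.6
eef_pos: [584.4, -274.0, 130.0]
tcp_rot: [-3.142, -0.0, 1.316]
ft_force: [0.3, -0.1, 0.1]
opening: 0.61
```

{"api": "carry_out", "payload": {
  "moves": [
    {"dx":0,"dy":0,"dz":-0.01,"twist":0},
    {"dx":0,"dy":0,"dz":-0.03,"twist":0},
    {"dx":0,"dy":0,"dz":-0.06,"twist":0},
    {"dx":0,"dy":0,"dz":-0.1,"twist":0},
    {"dx":0,"dy":0,"dz":-0.14,"twist":0}
  ]
}}

```text
t: 13.1
eef_pos: [584.1, -273.9, 272.2]
tcp_rot: [3.142, -0.0, 1.316]
ft_force: [0.4, -1.1, -0.1]
opening: 0.629
```

{"api": "carry_out", "payload": {
  "moves": [
    {"dx":0.03,"dy":0,"dz":0,"twist":0},
    {"dx":0.06,"dy":-0.02,"dz":0,"twist":0},
    {"dx":0.1,"dy":-0.05,"dz":0,"twist":0},
    {"dx":0.13,"dy":-0.08,"dz":0,"twist":0},
    {"dx":0.13,"dy":-0.08,"dz":0,"twist":0}
  ]
}}

```text
t: 13.6
eef_pos: [537.7, -124.5, 271.5]
tcp_rot: [3.141, -0.001, 1.319]
ft_force: [1.3, -0.7, 0.7]
opening: 0.633
```

```bash
python3 - <<'E'
from h import *
go(584,-274,270,75.3)
p,d=read_camera('side');cv2.imwrite('pics/s5.png',p[:,:,::-1])
p,d=read_camera('top');W=cloud(camera_info('top'),d);Z=W[...,2]
for nm,(lx,ly) in dict(LEG,stand=(584.5,-273.5)).items():
    for lo,hi in((155,185),(62,76)):
        m=(Z>lo)&(Z<hi)&(np.hypot(W[...,0]-lx,W[...,1]-ly)<45)
        if m.sum()>20:
            r=cv2.minAreaRect(W[m][:,:2].astype(np.float32));print(nm,m.sum(),np.round(r[0],1),np.round(r[1],1),round(r[2],1),np.median(Z[m]))
m=np.zeros(Z.shape,bool);m[175:285,225:350]=1
r=cv2.minAreaRect(W[m&(Z>40)&(Z<75)][:,:2].astype(np.float32));print('seat',r)
E
```

```text
t 13.6 pos [ 537.7 -124.5  271.5] rot [ 1.7999e+02 -3.0000e-02  7.5560e+01] F [ 1.28 -0.72  0.72] op 0.633 j6 -0.1
need m: dx -0.1333 dy 0.0822 dz 0.0015 twist 0.26
b 73 [494.2 -76.7] [46.9 18.5] 0.7 64.49440893000417
c 120 [614.7 -84.7] [24.5 26.4] 1.1 168.5392830869057
c 159 [615.1 -83.6] [47.9 50. ] 1.0 64.22856134669871
d 122 [602.5 102.9] [24.4 26.1] 1.2 168.55356902706762
d 161 [603.  102.3] [50.3 47.9] 2.0 64.04052092555531
seat ((549.4280395507812, 5.719970703125), (220.81063842773438, 277.7945861816406), 3.8224940299987793)
```

View pics/s5.png

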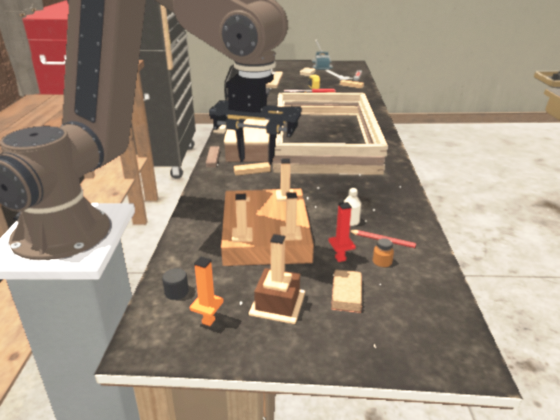

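The side view shows the leg upright in the stand at about (278,265). The stool at (267,228) still has its three other legs, the bystanders haven't moved, and the gripper is clear. Handing in.

```bash
python3 -c "
from cell import *
job_done(); print(state()['t'])"
```

```text
the job is handed in; nothing more can be done
the job is handed in; nothing more can be done
```

The loose leg was leg_a. It now stands in the gluing stand with its collar resting on top, and the job was handed in at about 14 s.

- **Finding it:** leg_a was the first leg I tried. It moved +6 mm and -4 mm with about 1 N, and a sound leg gives at most 4 mm. I did not rock the other three.
- **Drawing and placing:** it lifted out with about 2 N. Just before contact its collar and the stand agreed to within 1 mm in the wrist camera. I lowered it until the wrist felt 6 N upward, then opened the fingers.
- **Last checks:**
  - The side view shows the leg upright in the stand.
  - In the top view the seat moved less than 0.5 mm and did not turn. Legs c and d measured within 0.5 mm of where they were.
  - The gripper was clear of everything.
- **Not measured:** the arm hid leg_b's foot and the stand from the top camera. I could check leg_b and the bystanders only by eye, and they looked unmoved.

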